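Set the welding range selector and switch the set on

TASK

Get the welding set ready: with a fingertip, push the pointer of the range selector on the bench console clockwise, counting the clicks, to the sixth mark, the shortest mark being the first, and do not run past it; when it has clicked into place, push the mains lever fully over, away from the robot. Push gently, only with the fingers and without pinching or lifting anything, and leave everything else on the bench where it stands.

Things in the scene. Friction and masses are not known exactly. Their poses are not given: they have to be found in the camera images.
- console: fixed control box, 220 mm deep (x) by 360 wide (y) by 85 high with a flat aluminium face on top; origin at the centre of its underside; x points away from the robot, y left, z up. Selector on its left half, mains lever on its right (pivot at x 0, y -110 mm). Eight flat black bars, 5 to 22 mm long, growing clockwise, lie around the selector 70 mm from its axis. It and its controls must not bear over 35 N
- selector_axis (a point): point on the selector's vertical turning axis (console x -5, y +85 mm), at half height of its pointer bar, 27 mm above the console's face; oriented as the console
- selector (a joint): selector angle, rad, growing clockwise from above; 8 detents 0.524 apart: first mark 0, sixth 2.618, eighth 3.665, stops just outside. At q the pointer points at 1.833 - q, anticlockwise from the console's x. Starts at mark 1, 2 or 3. A sprung roller holds it: pushed past half-way to the next mark, it snaps on to that mark by itself, ahead of the finger. Needs about 0.1 N m (2 N at 50 mm)
- pointer_end (a point): end of the selector's black pointer bar, at mid-height, 60 mm from the axis; its x runs along the pointer. The bar is 12 mm wide, 13 to 41 mm above the face, reaching 60 mm from the axis in front and 24 mm behind, over a round skirt of 28 mm radius and 13 mm height; a white line on top marks the pointing half
- mains (a joint): mains lever angle, rad: 0 off (leaning to the robot, along the console's -x), 1.0 fully on (leaning away, along +x). It stays where it is left; about 1 N at the ball moves it. Starts off
- mains_tip (a point): centre of the 26 mm black ball of the mains lever, 60 mm from its pivot, which lies 22 mm above the face. The 10 mm rod leans 0.5 rad from upright at either end, so the ball's centre is 75 mm above the face at both ends and 82 midway, and travels 58 mm along the console's x. The block below is 70 x 50 x 25 mm
- paste_jar: bystander: small closed jar, 44 mm across, 45 mm tall, standing on the console's face near its far edge, between selector and mains lever; origin at the centre of its underside
- nozzle: bystander: small copper torch nozzle, 24 mm across, 55 mm tall, standing on the console's face near its near edge; origin at the centre of its underside
- brush: bystander: wooden-backed wire brush, 240 x 32 x 28 mm, lying on its side on the bench just left of the console; origin at the centre of its underside
- hammer: bystander: chipping hammer, 240 mm long, 26 mm high, lying on the bench just right of the console; origin midway along it, at its underside
- spray_can: bystander: upright can, 54 mm across, 160 mm tall, beyond the console; origin at the centre of its underside
- pipe_stub: bystander: upright steel pipe stub, 60 mm across, 80 mm tall, beyond the console; origin at the centre of its underside
- offcut: bystander: flat steel offcut 100 x 50 x 12 mm, beyond the console; origin at the centre of its underside
- clamp_jaw: bystander: L-shaped steel clamp jaw 70 x 30 x 65 mm, beyond the console; origin at the centre of its underside

How it is judged:
On the way, in this order (a step that is already met when the one before it is completed fails the run):
1. the selector rests in its sixth detent, with the mains lever still off (value of joint selector between 2.51799 and 2.71799 rad and velocity of joint selector between -0.05 and 0.05 rad/s and value of joint mains below 0.3 rad), for 0.3 s.
2. the mains lever is pushed fully over (value of joint selector between 2.51799 and 2.71799 rad and value of joint mains above 0.85 rad), for 0.1 s.
At the end, for the whole second after the job is handed in: the selector rests in its sixth detent (2.618 rad within 0.10) and the mains lever is over (0.85 rad or more of 1.0), both at rest, everything released (all of step 2 and velocity of joint selector between -0.05 and 0.05 rad/s and velocity of joint mains between -0.05 and 0.05 rad/s); the robot touches nothing.
It fails at once if the selector is run past the sixth mark (value of joint selector above 2.87979 rad).
It fails at once if the mains lever is pushed while the selector is not yet at the sixth mark (value of joint selector below 2.35619 rad and value of joint mains above 0.3 rad).
It fails at once if the fingers push or pinch the console or its controls with more than 35 N (contact force between the fingers and console above 35 N).
It fails at once if something else on the bench is moved by more than 20 mm (distance of any of paste_jar, nozzle, brush, hammer, spray_can, pipe_stub, offcut, clamp_jaw from where it was at the start of the episode above 0.02 m).
It also fails if it takes over 64 s, if anything falls off the work surface, if the arm or the gripper's body presses on something with over 40 N, if the wrist force passes 120 N, or if a joint passes its speed limit or range.

ROBOT

A 6-joint arm with a two-finger parallel gripper is mounted at the origin on the work surface. World frame = base frame: x ahead of the robot, y to its left, z up, the work surface at z = 0. Lengths are in m, angles in rad, forces in N, time in s.
With the tool pointing down it reaches from about 0.25 to 0.725 m from the base axis. Payload 4 kg.
Tool frame: the origin (TCP) lies on the front face of the gripper's body, between the roots of the fingers; the fingertips stand 73 mm ahead of it and the grasp point (between the pads) lies 54 mm ahead of it; z points along the fingers, y is the line along which they close (so a half turn about z gives the same grasp; the last joint's range is limited). The gripper opens to 85 mm and grips with 20 to 120 N. Pads are 22 mm wide; open, the fingers measure 114 mm over their backs; the gripper's body (76 mm by 85 mm) begins 54 mm behind the grasp point. The pads swing forward as they close: fully open they stand 13 mm farther back than shut.
Start: joints at [1.135, 0.241, 0.005, 1.335, 0, 1.571], TCP at [0.211, 0.453, 0.304] pointing down, gripper open.
Joint ranges: [-2.72, 2.72], [-1.05, 1.87], [-1.09, 1.28], [-1.99, 2.15], [-1.42, 1.44], [-3.14, 3.14]. Speed limits (rad/s): [2.79, 2.79, 3.14, 3.14, 3.14, 3.14].

INTERFACE

Orientations are given as a unit quaternion [x, y, z, w].
In Python, from workcell import bot gives the robot as it stands. The module is installed in compiled form; this text tells all that it offers.
- The arm moves only by the tool step_arm, never from a script. Its argument "rows" is a list of rows, each a list of 2 entries, a list of its own where there are three numbers: the shift along the tool's x, y, z in mm, then the turn about the tool's z in degrees. A call has 1 to 12 rows; each row is the pose to reach, as a shift and turn from the pose commanded when the call began, along the tool's axes at that moment; what a row does not reach only later rows make up. A row lasts 1/8 s, in which the tool goes at most 62.5 mm and 10.7 degrees, less where a joint would pass 70% of its speed; a pose out of reach is approached as far as the arm can. A call with a gripper value outside its range is refused whole. "claw" is the gripper's target within -1 to 1 (shut at 1, half-way at 0, fully open at -1), set as the call begins (left out, the last holds). The fingers move at their own pace and stop on an object; the grip force is fixed at half the most. Time passes only in rows, so rows that repeat a pose let the fingers close. It gives the time, the measured TCP pose, the force, the opening and the grip force at its end, in the units of the state.
- bot.get_obs(): the state, without advancing time (a new reading comes with each control period).
- bot.camera(name): name is "side" or "top"; returns (picture, depth): 480x640x3 uint8, red, green, blue; 480x640 float32, m along the optical axis (not along the pixel's ray), 0 where there is no reading.
- bot.camera_params(name): a dict with "fx", "fy", "cx", "cy" (pixels), "D" ([k1, k2, p1, p2, k3] as OpenCV has them; the pictures are not rectified), "pose" (4x4, takes a point from camera to world coordinates). Camera axes: x right, y up, looking along -z (the intrinsics and any distortion apply to the point x, -y, -z); pixel columns grow to the right and rows downward; lengths in m; the calibration is good to about 2 mm. A picture is of the moment at which its call begins. camera_params takes no time and is no camera call.
- bot.job_done(): hands the job in; it is judged then, once.
Trained networks look in the newest picture that a camera, given by its name, has taken for a name from the list of things; names that differ only in an ending like _2 or _b are one class to them, and where a whole thing is asked for, a point or a joint stands for the part that bears it (a point fixed in the world has none). Each returns a list of dicts, best first, with "score" (0 to 1); they miss things now and then, are a little off and sometimes report something else, mostly with a low value. They report only what shows in the picture. A call takes as long as a camera call.
- bot.trace(target, camera): "pixels" (480x640 bool, what is visible of it) and "uv" ([column, row] in pixels, amid what is visible of it).
The state is a dict: "clock": time; "joint_pos": joint angles; "joint_vel": joint speeds; "tau": joint torques, N m; "eef_pos": TCP position; "tool_rot": TCP orientation; "ft_force": force on the tool from outside, world axes, zero at the start; "ft_torque": the same for the moment, N m; "grip_width": finger opening in m; "grasp_force": force on a finger pad.
Only numpy, scipy, OpenCV 4.12 (cv2) and the standard library are available. Lean on these libraries where they do the work, as an engineer would, in place of code of your own. Each camera call takes 0.05 s, during which the arm holds its last target. There are 200 camera calls.

## Working session

There is one attempt and no reset: what is moved stays moved. The work goes in short steps, Python scripts to look and compute and a tool call to move; the robot and the scene stay as the last step left them, time stands still between calls to the robot, and variables do not carry over. Pictures are saved under pics/ and viewed, at most 10 in all, crops included, and the job is handed in when it is done.

Besides the shell and the picture viewer there is one more tool, called by a JSON object that holds its "method" and its "body", one argument or row to a line. step_arm: Moves the arm, as the interface text tells. Its arguments: {"type":"object","properties":{"rows":{"type":"array"},"claw":{"type":"number"}},"required":["rows"]}

```bash
mkdir -p pics; cat > h.py <<'E'
import numpy as np, cv2
from workcell import bot
def world(cam,uv,d):
    p=bot.camera_params(cam);K=np.array([[p['fx'],0,p['cx']],[0,p['fy'],p['cy']],[0,0,1.]])
    uv=np.asarray(uv,float).reshape(-1,1,2)
    n=cv2.undistortPoints(uv,K,np.array(p['D'],float)).reshape(-1,2);d=np.ravel(d)
    c=np.c_[n[:,0]*d,-n[:,1]*d,-d,np.ones(len(d))]
    return (np.array(p['pose'])@c.T).T[:,:3]
def pix(cam,P):
    p=bot.camera_params(cam);K=np.array([[p['fx'],0,p['cx']],[0,p['fy'],p['cy']],[0,0,1.]])
    T=np.linalg.inv(np.array(p['pose']));c=np.atleast_2d(P)@T[:3,:3].T+T[:3,3]
    return cv2.projectPoints(c*[1,-1,-1],np.zeros(3),np.zeros(3),K,np.array(p['D'],float))[0].reshape(-1,2)
def cloud(cam,dep,m):
    v,u=np.nonzero(m&(dep>0)); return world(cam,np.c_[u,v],dep[v,u])
E
python3 - <<'E'
from h import *
o=bot.get_obs();print(o['clock'],o['eef_pos'],o['tool_rot'],o['grip_width'])
for c in('top','side'):
    im,d=bot.camera(c);cv2.imwrite(f'pics/{c}0.png',im[:,:,::-1]);np.save(f'{c}d.npy',d)
    print(c,np.array(bot.camera_params(c)['pose'])[:3,3])
    for t in('console','selector','pointer_end','mains','mains_tip','paste_jar','nozzle'):
        for r in bot.trace(t,c)[:2]:
            P=cloud(c,d,r['pixels'])
            if len(P): print(t,round(r['score'],2),np.round(r['uv']),r['pixels'].sum(),'med',np.round(np.median(P,0),3),'lo',np.round(np.percentile(P,2,0),3),'hi',np.round(np.percentile(P,98,0),3))
E
```

```text
0.0 [0.21085762 0.45283227 0.3030213 ] [ 2.16172169e-01  9.76354706e-01 -1.01624601e-03 -2.21395536e-04] 0.08543662292793797
top [0.53458382 0.03844595 1.17263916]
selector 0.86 [267. 253.] 706 med [0.573 0.137 0.1  ] lo [0.545 0.109 0.092] hi [0.594 0.182 0.129]
pointer_end 0.87 [269. 253.] 672 med [0.572 0.135 0.099] lo [0.545 0.109 0.094] hi [0.595 0.178 0.129]
pointer_end 0.19 [368. 275.] 189 med [ 0.526 -0.057  0.168] lo [ 0.512 -0.067  0.111] hi [ 0.547 -0.046  0.174]
mains 0.54 [367. 278.] 152 med [ 0.526 -0.057  0.169] lo [ 0.513 -0.066  0.128] hi [ 0.545 -0.046  0.174]
mains_tip 0.74 [367. 275.] 188 med [ 0.526 -0.057  0.168] lo [ 0.511 -0.068  0.123] hi [ 0.547 -0.045  0.174]
mains_tip 0.47 [298. 164.] 522 med [0.748 0.084 0.069] lo [0.715 0.057 0.008] hi [0.771 0.111 0.083]
paste_jar 0.65 [339. 227.] 355 med [0.622 0.001 0.13 ] lo [ 0.605 -0.017  0.1  ] hi [0.642 0.018 0.134]
nozzle 0.63 [323. 300.] 104 med [0.48  0.03  0.138] lo [0.471 0.021 0.096] hi [0.489 0.038 0.144]
side [ 0.07101782 -0.5654511   0.79790729]
console 0.9 [296. 290.] 19802 med [ 0.528 -0.019  0.084] lo [ 0.437 -0.138  0.015] hi [0.661 0.212 0.123]
selector 0.9 [264. 235.] 699 med [0.565 0.129 0.098] lo [0.542 0.106 0.086] hi [0.591 0.184 0.127]
pointer_end 0.65 [266. 232.] 712 med [0.565 0.129 0.098] lo [0.542 0.106 0.086] hi [0.592 0.183 0.126]
mains 0.53 [321. 278.] 253 med [ 0.521 -0.063  0.163] lo [ 0.509 -0.07   0.084] hi [0.592 0.015 0.173]
mains_tip 0.49 [320. 276.] 283 med [ 0.52  -0.062  0.162] lo [ 0.509 -0.07   0.085] hi [ 0.578 -0.014  0.172]
paste_jar 0.98 [334. 255.] 667 med [ 0.615 -0.01   0.119] lo [ 0.603 -0.022  0.086] hi [0.64  0.015 0.131]
paste_jar 0.29 [323. 216.] 431 med [0.74  0.159 0.044] lo [0.726 0.148 0.006] hi [0.758 0.21  0.066]
nozzle 0.7 [262. 281.] 403 med [0.472 0.022 0.116] lo [0.465 0.016 0.083] hi [0.494 0.067 0.14 ]
```

View pics/top0.png

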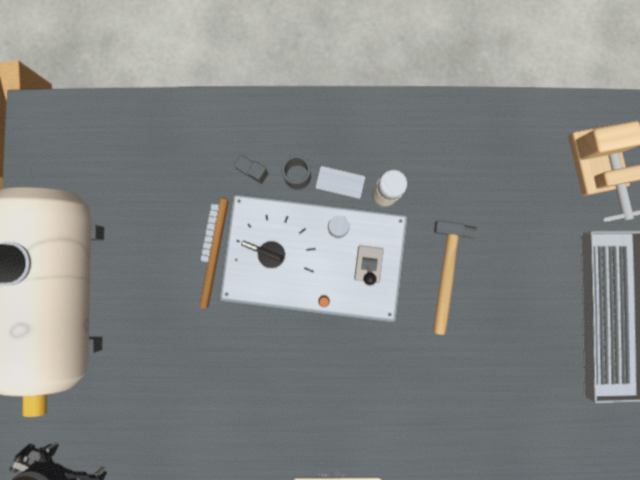

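View pics/side0.png

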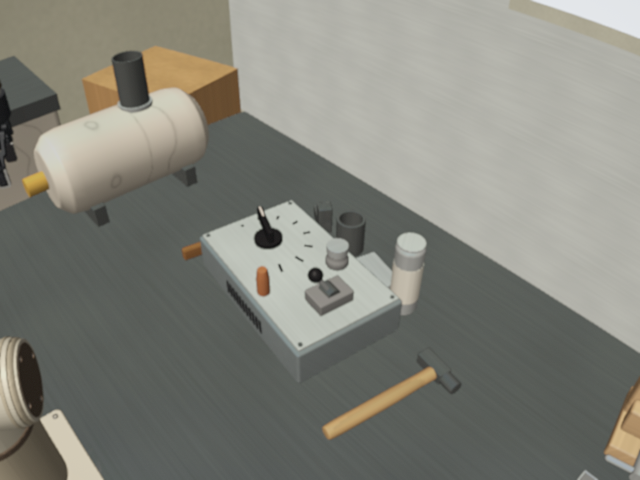

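Top view: console rotated slightly clockwise, selector hub at (270,254), pointer end at (243,243), which looks like mark 2. Lever ball is at (370,278), nozzle (323,300), jar (339,227). Now I fit the console pose and the pointer angle.

```bash
cat > sel.py <<'E'
from h import *
def pointer(d,ax,yaw,cam='top'):
    v,u=np.mgrid[0:480,0:640];P=world(cam,np.c_[u.ravel(),v.ravel()],d.ravel())
    r=P[:,:2]-ax
    m=(d.ravel()>0)&(np.hypot(*r.T)<.064)&(P[:,2]>.117)&(P[:,2]<.135)
    r=r[m];far=r[np.hypot(*r.T)>.03]
    a=np.arctan2(*far.mean(0)[::-1]);return 1.833-(a-yaw),a,m.sum(),P[m]
E
python3 - <<'E'
from sel import *
im,d=bot.camera('top');np.save('topd.npy',d)
v,u=np.mgrid[0:480,0:640];P=world('top',np.c_[u.ravel(),v.ravel()],d.ravel())
m=(P[:,2]>.075)&(P[:,2]<.2)&(abs(P[:,0]-.56)<.16)&(abs(P[:,1]-.05)<.24)
m=m.reshape(480,640).astype(np.uint8);n,l,s,c=cv2.connectedComponentsWithStats(m)
k=1+s[1:,4].argmax();m=(l==k).ravel()
print('face z',np.median(P[m,2]))
rect=cv2.minAreaRect((P[m,:2]*1000).astype(np.float32));print(rect)
b=cv2.boxPoints(rect)
e=[b[(i+1)%4]-b[i] for i in range(4)];L=max(e,key=lambda x:np.hypot(*x));L=L if L[1]>0 else -L
yaw=np.arctan2(L[1],L[0])-np.pi/2
c=np.array(rect[0])/1000;R=np.array([[np.cos(yaw),-np.sin(yaw)],[np.sin(yaw),np.cos(yaw)]])
ax=c+R@[-.005,.085]
q,a,n,Q=pointer(d,ax,yaw)
print('c',c,'yaw',np.degrees(yaw),'axis',ax,'q',q,q/.5236+1,'a',np.degrees(a),n)
print('ball exp',c+R@[-.0288,-.11],'jar/nozzle console',R.T@([.622,.001]-c),R.T@([.48,.03]-c))
np.savez('fit.npz',c=c,yaw=yaw,ax=ax)
I=cv2.resize(im[180:330,200:420],None,fx=3.6,fy=3.6,interpolation=cv2.INTER_CUBIC)[:,:,::-1].copy()
def dot(x,y,z,col):
    w=np.r_[c+R@[x,y],z];p=(pix('top',w)[0]-[200,180]+.5)*3.6;cv2.circle(I,tuple(int(t) for t in p),3,col,-1)
for s in(-1,1):
    for t in(-1,1): dot(.11*s,.18*t,.085,(0,0,255))
for k in range(8):
    t=1.833-k*.5236;dot(-.005+.07*np.cos(t),.085+.07*np.sin(t),.085,(0,255,0))
t=1.833-q;dot(-.005+.06*np.cos(t),.085+.06*np.sin(t),.126,(255,0,255));dot(-.005,.085,.126,(255,0,255));dot(-.0288,-.11,.173,(0,255,255))
cv2.imwrite('pics/fit.png',I)
E
```

```text
face z 0.08530497959686278
((564.3538818359375, 48.83001708984375), (360.4128112792969, 220.05564880371094), 82.895263671875)
c [0.56435388 0.04883002] yaw -7.104742 axis [0.56990538 0.13379578] q 0.5312838821220183 2.0146750995454896 a 67.47809739448256 264
ball exp [ 0.52216982 -0.05676329] jar/nozzle console [ 0.06311928 -0.04033289] [-0.08137723 -0.02911863]
```

View pics/fit.png

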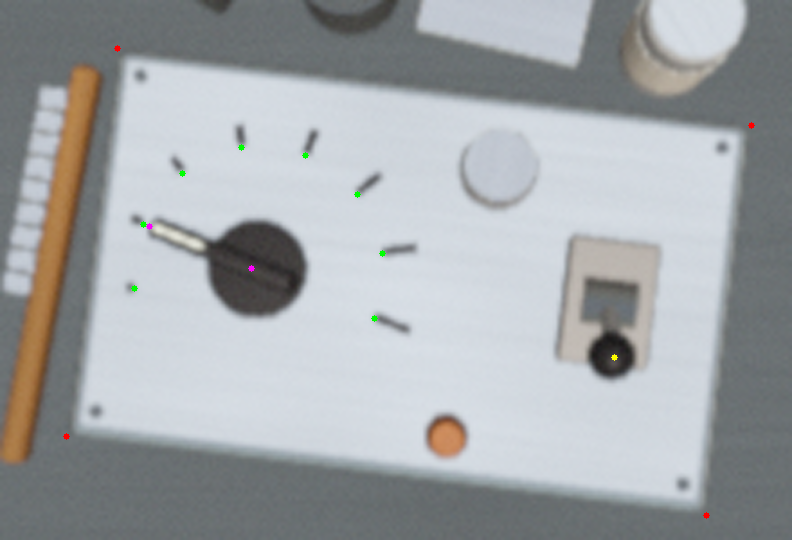

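```bash
cat > plan.py <<'E'
from sel import *
from scipy.spatial.transform import Rotation as Ro
f=np.load('fit.npz');A=f['ax'];yaw=float(f['yaw'])
def rel(pose,z,tyaw):
    o=bot.get_obs();R=Ro.from_quat(o['tool_rot']).as_matrix()
    s=R.T@(np.r_[pose,z]-o['eef_pos'])*1000
    cur=np.arctan2(R[1,0],R[0,0]);t=-np.degrees((tyaw-cur+np.pi)%(2*np.pi)-np.pi)
    return np.round(s,1),round(t,1)
def fing(q,lat,r=.045):
    p=1.833-q+yaw;return A+r*np.array([np.cos(p),np.sin(p)])+lat*np.array([-np.sin(p),np.cos(p)]),p+np.pi/2
E
python3 - <<'E'
from plan import *
for z in(.303,.176):
    p,t=fing(.524,.035);print(p,np.degrees(t),rel(p,z,t))
E
```

```text
[0.55441134 0.18865865] 157.89543309854503 (array([-422.9,  -94.9,    0.9]), np.float64(-2.9))
[0.55441134 0.18865865] 157.89543309854503 (array([-422.9,  -95. ,  127.9]), np.float64(-2.9))
```

{"method": "step_arm", "body": {
  "rows": [
    [[-50,-10,0],-1],
    [[-105,-22,0],-1],
    [[-160,-35,0],-2],
    [[-215,-47,0],-3],
    [[-270,-60,0],-3],
    [[-325,-72,0],-3],
    [[-380,-85,0],-3],
    [[-410,-92,0],-3],
    [[-423,-95,0],-3],
    [[-423,-95,0],-3],
    [[-423,-95,0],-3],
    [[-423,-95,0],-3]
  ],
  "claw": 1
}}

```text
clock: 2.35
eef_pos: [0.5536, 0.1897, 0.3042]
tool_rot: [0.19, 0.982, 0.0, -0.0]
ft_force: [-0.6, 0.3, 0.2]
grip_width: -0.0002
grasp_force: 0.0
```

```bash
python3 - <<'E'
from plan import *
o=bot.get_obs();print(o['eef_pos'],o['joint_pos'],o['grip_width'],o['ft_force'])
p,t=fing(.524,.035);print(rel(p,.176,t))
im,d=bot.camera('side');np.save('sided.npy',d)
cv2.imwrite('pics/s1.png',cv2.resize(im[60:360,160:460],None,fx=2,fy=2)[:,:,::-1])
E
```

```text
[0.55356024 0.18966391 0.30420326] [3.30016593e-01 4.12320899e-01 2.47945959e-01 1.40631942e+00
 1.86439722e-04 7.11514790e-01] -0.00019866279395372552 [-0.62011321  0.34221953  0.21954843]
(array([ -1.2,  -0.6, 128.2]), np.float64(0.2))
```

View pics/s1.png

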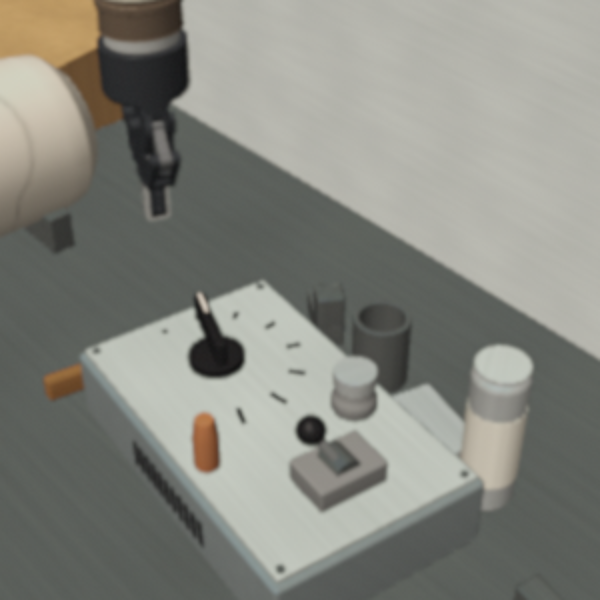

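The shut fingers stand over the console's left end, tip at about (157,215) in the crop, clear of the pointer at (205,300). Next: descend.

{"method": "step_arm", "body": {
  "rows": [
    [[0,0,30],0],
    [[0,0,60],0],
    [[0,0,90],0],
    [[0,0,110],0],
    [[0,0,120],0],
    [[0,0,126],0],
    [[0,0,128],0],
    [[0,0,128],0]
  ]
}}

```text
clock: 3.4
eef_pos: [0.5548, 0.1887, 0.1766]
tool_rot: [0.191, 0.982, 0.0, 0.001]
ft_force: [0.3, -0.5, 0.0]
grip_width: -0.0002
grasp_force: 0.0
```

```bash
python3 - <<'E'
from plan import *
o=bot.get_obs();print(o['clock'],o['eef_pos'],o['ft_force'])
for q,l in((.524,.017),(.7,.017),(.85,.017),(1.05,.017)):
    p,t=fing(q,l);print(q,rel(p,.176,t))
E
```

```text
3.4 [0.55477018 0.18872004 0.17657709] [ 0.26279364 -0.54751958  0.0456331 ]
0.524 (array([-17.7,  -0.2,   0.6]), np.float64(0.1))
0.7 (array([-25.8,   2. ,   0.6]), np.float64(10.2))
0.85 (array([-33. ,   2.8,   0.6]), np.float64(18.8))
1.05 (array([-42.6,   2.2,   0.6]), np.float64(30.3))
```

{"method": "step_arm", "body": {
  "rows": [
    [[-6,0,0],0],
    [[-12,0,0],0],
    [[-16,0,0],0],
    [[-18,0,0],1],
    [[-21,1,0],4],
    [[-24,2,0],8],
    [[-27,2,0],11],
    [[-29,2,0],14],
    [[-31,3,0],16],
    [[-33,3,0],19],
    [[-33,3,0],19]
  ]
}}

```text
clock: 4.78
eef_pos: [0.5863, 0.1789, 0.1758]
tool_rot: [0.35, 0.937, -0.0, 0.0]
ft_force: [-0.1, -0.5, -0.5]
grip_width: 0.0003
grasp_force: 0.0
```

```bash
python3 - <<'E'
from plan import *
o=bot.get_obs();print(o['clock'],o['eef_pos'],o['ft_force'])
im,d=bot.camera('top');q=pointer(d,A,yaw);print('q',q[:3])
im2,d2=bot.camera('side');q=pointer(d2,A,yaw,'side');print('q side',q[:3])
cv2.imwrite('pics/t2.png',np.hstack([cv2.resize(i,None,fx=2.6,fy=2.6) for i in (im[180:330,220:370],im2[160:310,190:340])])[:,:,::-1])
for q,l in((.85,.017),(1.05,.017)):
    p,t=fing(q,l);print(q,rel(p,.176,t))
E
```

```text
4.775 [0.58632403 0.17893688 0.17583117] [-0.12906521 -0.50718962 -0.51366866]
q (np.float64(1.1665187157341235), np.float64(0.5424801389030225), np.int64(190))
q side (np.float64(0.706608089646507), np.float64(1.002390764990639), np.int64(288))
0.85 (array([-0.2,  0.2, -0.2]), np.float64(-0.2))
1.05 (array([-9.5,  2.7, -0.2]), np.float64(11.3))
```

View pics/t2.png

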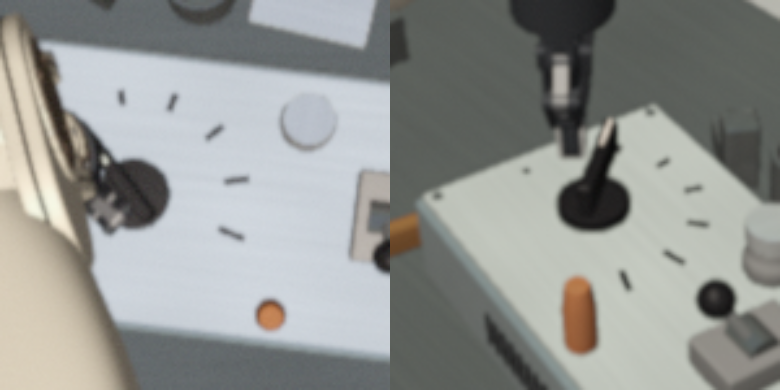

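The selector has clicked on ahead of the finger, leaving a gap; the pointer is at about 38° world, which is mark 3. I'll use a line-template estimate of q in the side view from here.

```bash
cat >> plan.py <<'E'
def qline(im,cam='side'):
    g=cv2.cvtColor(im,cv2.COLOR_RGB2GRAY).astype(np.float32);best=[]
    r=np.linspace(.03,.058,20)
    for q in np.arange(-.1,3.8,.02):
        a=1.833-q+yaw;e=np.array([np.cos(a),np.sin(a)]);n=np.array([-e[1],e[0]])
        s=[]
        for o in(0,.0045,-.0045):
            P=np.c_[A+r[:,None]*e+o*n,np.full(20,.1263)];uv=pix(cam,P).astype(np.float32)
            s.append(cv2.remap(g,uv[:,:1],uv[:,1:],1).mean())
        best.append((s[0]-(s[1]+s[2])/2,q))
    best.sort(reverse=True);return [(round(float(b[0])),round(float(b[1]),2)) for b in best[:5]]
E
python3 - <<'E'
from plan import *
im,d=bot.camera('side');print(qline(im))
for q in(1.05,1.15,1.25,1.37):
    p,t=fing(q,.017);print(q,rel(p,.176,t))
E
```

```text
[(74, 1.04), (68, 1.06), (58, 1.02), (45, 1.08), (27, 1.0)]
1.05 (array([-9.5,  2.7, -0.2]), np.float64(11.3))
1.15 (array([-14.3,   3.3,  -0.2]), np.float64(17.0))
1.25 (array([-19.1,   3.3,  -0.2]), np.float64(22.8))
1.37 (array([-24.9,   2.8,  -0.2]), np.float64(29.6))
```

Mark 3 is confirmed (q 1.04). Next click.

{"method": "step_arm", "body": {
  "rows": [
    [[-4,1,0],5],
    [[-8,2,0],10],
    [[-11,3,0],13],
    [[-14,3,0],17],
    [[-17,3,0],20],
    [[-19,3,0],23],
    [[-21,3,0],25],
    [[-23,3,0],28],
    [[-25,3,0],30],
    [[-25,3,0],30]
  ]
}}

```text
clock: 6.18
eef_pos: [0.6071, 0.1647, 0.1759]
tool_rot: [0.581, 0.814, -0.0, 0.0]
ft_force: [-0.2, -0.8, 0.2]
grip_width: 0.0001
grasp_force: 0.0
```

```bash
python3 - <<'E'
from plan import *
o=bot.get_obs();print(o['clock'],o['eef_pos'],o['ft_force'])
im,d=bot.camera('side');print(qline(im))
for q in(1.45,1.57,1.67,1.77,1.9):
    p,t=fing(q,.017);print(q,rel(p,.176,t))
E
```

```text
6.175 [0.60707321 0.16469116 0.1758877 ] [-0.24006324 -0.76097392  0.18473489]
[(45, 1.6), (43, 1.58), (39, 1.62), (36, 1.56), (35, 0.66)]
1.45 (array([-3.5,  1. , -0.1]), np.float64(4.2))
1.57 (array([-9.1,  2.3, -0.1]), np.float64(11.1))
1.67 (array([-13.9,   2.8,  -0.1]), np.float64(16.8))
1.77 (array([-18.7,   2.9,  -0.1]), np.float64(22.5))
1.9 (array([-24.9,   2.3,  -0.1]), np.float64(30.0))
```

At mark 4. Next click.

{"method": "step_arm", "body": {
  "rows": [
    [[-4,1,0],5],
    [[-8,2,0],10],
    [[-11,3,0],13],
    [[-14,3,0],17],
    [[-17,3,0],20],
    [[-19,3,0],23],
    [[-21,3,0],25],
    [[-23,3,0],28],
    [[-25,2,0],30],
    [[-25,2,0],30]
  ]
}}

```text
clock: 7.48
eef_pos: [0.617, 0.1416, 0.1759]
tool_rot: [0.771, 0.636, -0.0, 0.0]
ft_force: [-0.1, 0.3, -1.0]
grip_width: -0.0002
grasp_force: 0.0
```

```bash
python3 - <<'E'
from plan import *
o=bot.get_obs();print(o['clock'],o['eef_pos'],o['ft_force'])
im,d=bot.camera('side');print(qline(im))
for q in(1.97,2.09,2.19,2.29,2.42):
    p,t=fing(q,.017);print(q,rel(p,.176,t))
E
```

```text
7.475 [0.61698131 0.14163672 0.17590946] [-0.13959934  0.25263165 -1.0230568 ]
[(40, 2.14), (40, 2.12), (36, 2.16), (35, 2.1), (29, 2.08)]
1.97 (array([-3. ,  1.4, -0.1]), np.float64(4.0))
2.09 (array([-8.6,  2.7, -0.1]), np.float64(10.9))
2.19 (array([-13.3,   3.3,  -0.1]), np.float64(16.6))
2.29 (array([-18.1,   3.4,  -0.1]), np.float64(22.3))
2.42 (array([-24.4,   2.8,  -0.1]), np.float64(29.8))
```

Mark 5. The last click goes more slowly.

{"method": "step_arm", "body": {
  "rows": [
    [[-5,1,0],6],
    [[-9,3,0],11],
    [[-12,3,0],15],
    [[-14,3,0],18],
    [[-16,3,0],20],
    [[-18,3,0],22],
    [[-20,3,0],24],
    [[-21,3,0],26],
    [[-22,3,0],27],
    [[-23,3,0],28],
    [[-24,3,0],29],
    [[-24,3,0],29]
  ]
}}

```text
clock: 9.02
eef_pos: [0.6153, 0.1177, 0.1758]
tool_rot: [0.906, 0.423, -0.0, -0.0]
ft_force: [0.1, 0.2, 0.0]
grip_width: -0.0003
grasp_force: 0.0
```

```bash
python3 - <<'E'
from plan import *
o=bot.get_obs();print(o['clock'],o['eef_pos'],o['ft_force'])
im,d=bot.camera('side');print(qline(im))
cv2.imwrite('pics/s6.png',cv2.resize(im[160:340,180:400],None,fx=3,fy=3)[:,:,::-1])
E
```

```text
9.025 [0.61533472 0.11768977 0.17582625] [0.14082149 0.15551597 0.04922901]
[(45, 2.66), (43, 2.68), (42, 2.64), (36, 2.7), (35, 2.62)]
```

View pics/s6.png

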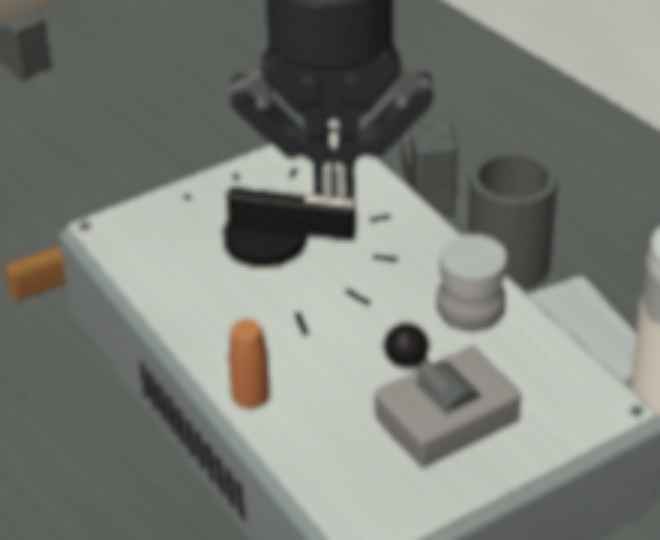

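Pointer tip at (355,215), by the sixth mark (385,258); q ≈ 2.65. The finger is free. Back off and lift.

{"method": "step_arm", "body": {
  "rows": [
    [[8,0,0],0],
    [[20,0,0],0],
    [[20,0,-20],0],
    [[20,0,-60],0],
    [[20,0,-100],0],
    [[20,0,-120],0],
    [[20,0,-120],0]
  ]
}}

```text
clock: 9.95
eef_pos: [0.6296, 0.134, 0.2981]
tool_rot: [0.906, 0.423, 0.002, 0.001]
ft_force: [-0.3, -0.1, -0.1]
grip_width: -0.0002
grasp_force: 0.0
```

```bash
cat >> plan.py <<'E'
C=f['c'];RC=np.array([[np.cos(yaw),-np.sin(yaw)],[np.sin(yaw),np.cos(yaw)]])
def con(x,y): return C+RC@[x,y]
E
python3 - <<'E'
from plan import *
o=bot.get_obs();print(o['clock'],o['eef_pos'],o['ft_force'])
im,d=bot.camera('side');print(qline(im))
im,d=bot.camera('top');print(qline(im,'top'),pointer(d,A,yaw)[:3])
print(rel(con(-.070,-.110),.296,yaw+np.pi))
E
```

```text
9.95 [0.62955733 0.13401081 0.29813033] [-0.31428633 -0.12537202 -0.11455647]
[(29, 2.68), (28, 2.66), (26, 2.7), (23, 2.64), (19, 2.72)]
[(77, 2.6), (75, 2.62), (52, 2.58), (45, 2.64), (39, 1.52)] (np.float64(2.6297247716776955), np.float64(-0.9207259170405495), np.int64(89))
(array([-236.3,    6.2,   -0.9]), np.float64(-122.8))
```

The top view gives q = 2.61, so the sixth mark is set. On to the lever.

{"method": "step_arm", "body": {
  "rows": [
    [[-20,0,0],-10],
    [[-40,1,0],-20],
    [[-60,2,0],-30],
    [[-80,2,0],-40],
    [[-100,3,0],-50],
    [[-120,3,0],-60],
    [[-140,4,0],-71],
    [[-160,4,0],-81],
    [[-180,5,0],-91],
    [[-200,5,0],-102],
    [[-220,6,0],-112],
    [[-236,6,0],-122]
  ]
}}

```text
clock: 11.55
eef_pos: [0.4801, -0.052, 0.2941]
tool_rot: [0.067, 0.998, 0.0, -0.002]
ft_force: [-0.2, -0.4, -0.2]
grip_width: 0.0002
grasp_force: 0.0
```

```bash
python3 - <<'E'
from plan import *
o=bot.get_obs();print(o['clock'],o['eef_pos'],o['joint_pos'][5],o['ft_force'])
for x,z in((-.07,.296),(-.07,.221),(-.053,.221),(.0,.221),(.004,.221)):print(x,rel(con(x,-.110),z,yaw+np.pi))
E
```

```text
11.55 [ 0.48009521 -0.0520072   0.29410007] 0.02569908107879973 [-0.23060139 -0.44913548 -0.1627209 ]
-0.07 (array([-1.1,  0.5, -1.9]), np.float64(-0.5))
-0.07 (array([-1.4,  0.5, 73.1]), np.float64(-0.5))
-0.053 (array([-18.4,   0.7,  73. ]), np.float64(-0.5))
0.0 (array([-71.4,   1.2,  72.9]), np.float64(-0.5))
0.004 (array([-75.4,   1.2,  72.8]), np.float64(-0.5))
```

{"method": "step_arm", "body": {
  "rows": [
    [[0,0,25],0],
    [[0,0,50],0],
    [[0,0,65],0],
    [[0,0,72],0],
    [[0,0,72],0],
    [[-8,0,72],0],
    [[-14,0,72],0],
    [[-18,1,72],0],
    [[-21,1,72],0],
    [[-24,1,72],0],
    [[-27,1,72],0],
    [[-30,1,72],0]
  ]
}}

```text
clock: 13.05
eef_pos: [0.5114, -0.0548, 0.2239]
tool_rot: [0.069, 0.998, 0.0, 0.0]
ft_force: [-2.0, 1.0, 1.6]
grip_width: 0.0002
grasp_force: 1.0
```

{"method": "step_arm", "body": {
  "rows": [
    [[-3,0,0],0],
    [[-6,0,0],0],
    [[-9,0,0],0],
    [[-12,0,0],0],
    [[-15,0,0],0],
    [[-18,0,0],0],
    [[-21,0,0],0],
    [[-24,0,0],0],
    [[-27,0,0],0],
    [[-30,0,0],0],
    [[-33,0,0],0],
    [[-35,0,0],0]
  ]
}}

```text
clock: 14.55
eef_pos: [0.5459, -0.0596, 0.2237]
tool_rot: [0.069, 0.998, 0.0, -0.0]
ft_force: [-1.4, 0.3, -1.0]
grip_width: 0.0002
grasp_force: 0.5
```

```bash
cat > look.py <<'E'
from plan import *
o=bot.get_obs();print(o['clock'],RC.T@(o['eef_pos'][:2]-C),o['eef_pos'],o['ft_force'])
im,d=bot.camera('side')
for r in bot.trace('mains_tip','side')[:2]:
    P=cloud('side',d,r['pixels']);P=P[P[:,2]>.145]
    if len(P): print(r['score'],r['uv'],len(P),np.median(P,0),RC.T@(np.median(P,0)[:2]-C))
for n in(0,1.):
    w=con(.06*np.sin(n-.5),-.11);print(n,pix('side',np.r_[w,.107+.06*np.cos(n-.5)]))
cv2.imwrite(f'pics/m{o["clock"]:.1f}.png',cv2.resize(im[160:340,220:440],None,fx=3,fy=3)[:,:,::-1])
E
python3 look.py; cp pics/m*.png pics/mm.png
```

```text
14.55 [-0.00493512 -0.10985064] [ 0.54586993 -0.05956676  0.22373058] [-1.40848596  0.33413859 -1.04484229]
0.66 [336.9, 268.2] 104 [ 0.56279044 -0.07211017  0.16460941] [ 0.01340688 -0.12020494]
0 [[315.33637552 274.27459112]]
1.0 [[344.14137605 260.95584587]]
```

View pics/mm.png

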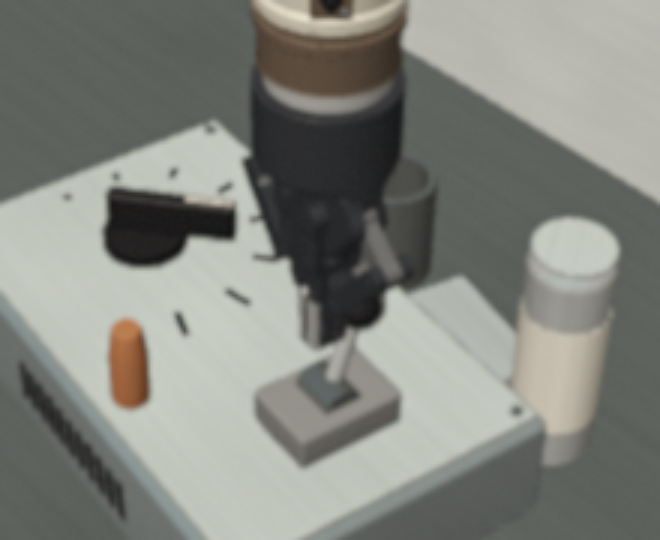

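The ball is at crop (360,298), about 85% over, with the finger behind it. Push a little further and watch the force.

{"method": "step_arm", "body": {
  "rows": [
    [[-1,0,0],0],
    [[-2,0,0],0],
    [[-3,0,0],0],
    [[-4,0,0],0],
    [[-5,0,0],0],
    [[-5,0,0],0]
  ]
}}

```text
clock: 15.4
eef_pos: [0.5508, -0.0604, 0.2239]
tool_rot: [0.07, 0.998, -0.0, 0.0]
ft_force: [-0.2, 0.2, -1.0]
grip_width: -0.0
grasp_force: 0.5
```

{"method": "step_arm", "body": {
  "rows": [
    [[-1,0,0],0],
    [[-2,0,0],0],
    [[-3,0,0],0],
    [[-4,0,0],0],
    [[-4,0,0],0]
  ]
}}

```text
clock: 16.02
eef_pos: [0.5548, -0.0609, 0.2239]
tool_rot: [0.069, 0.998, -0.0, 0.0]
ft_force: [-1.8, -0.8, -1.0]
grip_width: -0.0001
grasp_force: 0.5
```

{"method": "step_arm", "body": {
  "rows": [
    [[-0.5,0,0],0],
    [[-1,0,0],0],
    [[-1.5,0,0],0],
    [[-2,0,0],0],
    [[-2,0,0],0]
  ]
}}

```text
clock: 16.65
eef_pos: [0.5561, -0.0611, 0.2238]
tool_rot: [0.069, 0.998, 0.0, -0.001]
ft_force: [-4.5, 0.7, -0.5]
grip_width: -0.0002
grasp_force: 2.1
```

```bash
python3 look.py
```

```text
16.65 [ 0.00539596 -0.11007567] [ 0.55609386 -0.06106785  0.22379816] [-4.45986263  0.65625907 -0.49069745]
0.72 [343.8, 268.1] 112 [ 0.57241088 -0.07338539  0.16271922] [ 0.02311118 -0.12028048]
0 [[315.33637552 274.27459112]]
1.0 [[344.14137605 260.95584587]]
```

Force rises at the expected end position, so the lever is at its stop. Retreat, lift and verify.

{"method": "step_arm", "body": {
  "rows": [
    [[6,0,0],0],
    [[20,0,0],0],
    [[40,0,0],0],
    [[40,0,-30],0],
    [[60,0,-80],0],
    [[100,0,-100],0],
    [[130,0,-100],0],
    [[130,0,-100],0]
  ]
}}

```text
clock: 17.75
eef_pos: [0.4272, -0.043, 0.3253]
tool_rot: [0.069, 0.998, -0.0, 0.002]
ft_force: [0.3, -0.8, -0.2]
grip_width: 0.0003
grasp_force: 0.0
```

```bash
python3 - <<'E'
from plan import *
im2,d2=bot.camera('side');im,d=bot.camera('top')
print(bot.get_obs()['clock'],qline(im,'top'),qline(im2)[:2])
for c,dd in(('top',d),('side',d2)):
  for t in('mains_tip','paste_jar','nozzle'):
    for r in bot.trace(t,c)[:1]:
        P=cloud(c,dd,r['pixels']);P=P[P[:,2]>.125];m=np.median(P,0);x=(RC.T@(m[:2]-C))
        print(c,t,r['score'],m,x)
cv2.imwrite('pics/end.png',cv2.resize(im2[160:340,180:440],None,fx=3,fy=3)[:,:,::-1])
E
```

```text
17.85 [(88, 2.6), (87, 2.62), (60, 2.58), (54, 2.64), (24, 2.86)] [(21, 2.68), (21, 2.66)]
top mains_tip 0.49 [ 0.57735924 -0.0622511   0.16806352] [ 0.02664441 -0.10861965]
top paste_jar 0.69 [6.24230833e-01 5.27681107e-04 1.29951753e-01] [ 0.06539141 -0.04052566]
top nozzle 0.62 [0.4793891  0.02831429 0.13903231] [-0.08177494 -0.03086695]
side mains_tip 0.56 [ 0.56911147 -0.06696395  0.16068858] [ 0.01904287 -0.11431643]
side paste_jar 0.93 [ 0.62135396 -0.00238922  0.12891398] [ 0.0628974  -0.04377599]
side nozzle 0.6 [0.47324264 0.02386164 0.13575051] [-0.08732349 -0.03604563]
```

View pics/end.png

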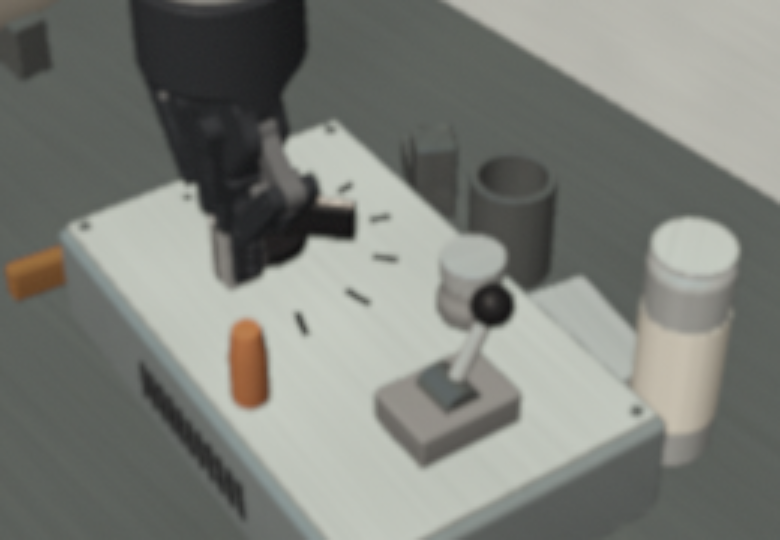

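The ball at (491,303) in the crop is full-frame (344,261), as predicted for 1.0 rad. The selector is at mark 6 and the bystanders have not moved.

```bash
python3 -c "
from workcell import bot
print(bot.job_done())"
```

```text
the job is handed in; nothing more can be done
None
```

The job is handed in: the selector is at the sixth mark (measured at about 2.61 rad), the mains lever is fully over, the arm is clear of everything, and the jar and nozzle read unmoved; the hand-in gave no verdict.

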